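# Hold the kettle's spout flap open for filling

## Robot

A 6-joint arm with a two-finger parallel gripper is mounted at the origin on the work surface. World frame = base frame: x ahead of the robot, y to its left, z up, the work surface at z = 0. Lengths are in m, angles in degrees, forces in N, time in s.
With the tool pointing down it reaches from about 0.3 to 0.75 m from the base axis. Payload 8.5 kg.
Tool frame: the origin (TCP) lies at the very end of the fingers, on their centre line; the grasp point (between the pads) lies 19 mm behind it; z points along the fingers, y is the line along which they close (so a half turn about z gives the same grasp; the last joint's range is limited). The gripper opens to 85 mm and grips with 20 to 120 N. Pads are 22 mm wide; open, the fingers measure 114 mm over their backs; the gripper's body (76 mm by 85 mm) begins 54 mm behind the grasp point. The pads swing forward as they close: fully open they stand 13 mm farther back than shut.
Start: joints at [-84.93, 21.807, 74.336, -0, 83.858, -12.336], TCP at [0.165, -0.525, 0.231] pointing down, gripper open.
Joint ranges: [-178.18, 178.18], [-50.72, 133.34], [12.68, 142.11], [-81.47, 261.47], [9.98, 163.14], [-165.26, 165.26]. Speed limits (degrees/s): [136.94, 136.94, 180, 180, 180, 180].

## Interface

Orientations are given as a 3x3 rotation matrix whose columns are the frame's x, y, z axes.
In Python, from rig import * gives the robot as it stands. The module is installed in compiled form; this text tells all that it offers.
- The arm moves only by the shell command python3 -m pendant 'ROWS' [OPENING] [FORCE]. ROWS is JSON, a list of rows, each a list of 2 entries, a list of its own where there are three numbers: the shift along the tool's x, y, z as a fraction of full scale, then the turn, a rotation vector about the tool's x, y, z as a fraction of full scale. A call has 1 to 8 rows; each row shifts and turns the commanded pose from where the row before left it, along the tool's axes as they then stand; what a row does not reach is not made up. Full scale, the value 1, is 40 mm for a shift and 5 degrees for a turn. A row lasts 1/8 s, in which the tool goes at most 62.5 mm and 10.7 degrees, less where a joint would pass 70% of its speed; a pose out of reach is approached as far as the arm can. A call with a number of a shift or a turn outside -1 to 1 is refused whole. A call with a gripper value outside its range is refused whole. OPENING is the opening, from 0 (shut) to 1 (fully open), set as the call begins (- or left out, the last holds). The fingers move at their own pace and stop on an object; FORCE is the grip in N (left out, the last holds). Time passes only in rows, so rows that do not move let the fingers close. It gives the time, the measured TCP pose, the force, the opening and the grip force at its end, in the units of the state.
- observe(): the state, without advancing time (a new reading comes with each control period).
- get_image(name): name is "scene" or "top" or "wrist"; returns a dict with "img" (480x640x3 uint8, blue, green, red), "range_z" (480x640 float32, m along the optical axis (not along the pixel's ray), 0 where there is no reading), "camera_matrix" (3x3 intrinsics, pixels), "eye" and "rotation" of the camera in the world. Camera axes: x right, y down, z forward; pixel columns grow to the right and rows downward; lengths in m; the calibration is good to about 2 mm. A picture is of the moment at which its call begins.
- close_job(): hands the job in; it is judged then, once.
Trained networks look in the newest picture that a camera, given by its name, has taken for a name from the list of things; names that differ only in an ending like _2 or _b are one class to them, and where a whole thing is asked for, a point or a joint stands for the part that bears it (a point fixed in the world has none). Each returns a list of dicts, best first, with "conf" (0 to 1); they miss things now and then, are a little off and sometimes report something else, mostly with a low value. They report only what shows in the picture. A call takes as long as a camera call.
- regions_of(camera, query): "mask" (480x640 bool, what is visible of it).
- landmark_of(camera, query): "point" ([x, y, z] in m, in world coordinates, good to about 4 mm: a listed point, or the origin of a listed thing).
The state is a dict: "time_s": time; "q": joint angles; "qvel": joint speeds; "joint_efforts": joint torques, N m; "position": TCP position; "tool_rot": TCP orientation; "ft_force": force on the tool from outside, world axes, zero at the start; "wrist_torque": the same for the moment, N m; "grip_width": finger opening in m; "gripper_force": force on a finger pad.
Only numpy, scipy, OpenCV 4.12 (cv2) and the standard library are available. Lean on these libraries where they do the work, as an engineer would, in place of code of your own. Each camera call takes 0.05 s, during which the arm holds its last target. There are 200 camera calls.

## Task

I am about to fill the kettle through its spout: press the thumb tab on top of the kettle's handle all the way down with the fingers from above, so that the flap on the other end of the lever stands wide open over the spout, and keep it pressed; your program finishes while you are still holding the tab down. Work the flap by the tab only, never touching the flap itself, and do not lift, tip or shift the kettle. Leave the pot, spoon, bowls and jug as they stand.

Things in the scene. Friction and masses are not known exactly. Their poses are not given: they have to be found in the camera images.
- kettle: Stainless whistling kettle, loose on the table, 0.9 to 1.8 kg. Origin: centre of its underside; z up, x towards the spout. 184 mm across; dome top at z = 104. The spout leaves the +x side; its 42 mm mouth is centred at x = 112, z = 129 and faces forward and up. A rocking lever on the front end of the handle carries the thumb tab behind its pivot and the spout flap before it.
- grip_top (a point): Middle of the top face of the kettle's handle, a straight black bar along the kettle's x above the dome, 112 mm long, 26 mm wide, 22 mm thick. In the kettle's frame this point is at x = -6, z = 170.
- lever_pivot (a point): Pivot of the rocking lever, at the front end of the handle: x = 60, y = 0, z = 176 in the kettle's frame; its axis runs along the kettle's y.
- thumb_tab: Black thumb tab, rear end of the lever, slanting up over the front half of the handle: a plate 30 (x) x 26 (y) x 5 mm. Origin: centre of its top face, z its normal. In the kettle's frame, tab up: origin x 28, z 197, rear edge (top of the kettle) x 14, z 203; fully down on its stop: nearly level, origin x 22, z 179. Press within 10 mm of the origin: 3.5 N to start, 5 to 7 N at the stop; it springs back.
- lever (a joint): Angle of the rocking lever, rad: 0 = tab up, flap shut (where it starts and where its spring returns it); grows as the tab is pressed down and the flap rises; 0.5 = tab against its stop, flap wide open.
- spout_flap: Round steel flap, 48 mm across and 4 mm thick with a 20 mm whistle boss, front end of the rocking lever. Origin: centre of its underside; z is its normal, away from the spout mouth. Shut: at x = 112, z = 129 in the kettle's frame, flat on the spout mouth; wide open it has swung 0.5 rad up and forward. Not to be touched.
- stove: Bright yellow camp stove, fixed, 280 x 280 mm, body top at 80 mm, pan supports up to 106 mm, with two 90 mm wide flaps folded out level to its left and right (y) at 78 mm height, 470 mm over all in y. Origin: centre of its underside on the table.
- pot: Stainless pot on the stove's burner, 170 mm across, 115 mm high. Origin: centre of its underside, z up. Leave alone.
- spoon: Wooden cooking spoon, 270 mm long, lying along its x on the stove's left (+y) flap. Leave alone.
- bowls: Set of three nested plastic bowls, 196 mm across, 100 mm high. Origin: centre of the underside on the table, z up. Leave alone.
- jug: Small white enamel creamer jug, about 80 mm across and 90 mm high, with a handle reaching 66 mm from its axis. Origin: centre of its underside on the table. Leave alone.

How it is judged:
By the outcome, as a careful person would: the job done as asked, in the order asked, and still so for the second after the job is handed in, while the arm keeps its last pose, push and grip.
It also fails if it takes over 32 s, if anything falls off the work surface, if the arm or the gripper's body presses on something with over 40 N, if the wrist force passes 120 N, or if a joint passes its speed limit or range.

## Working session

There is one attempt and no reset: what is moved stays moved. The work goes in short steps, Python scripts to look and compute and a shell command to move; the robot and the scene stay as the last step left them, time stands still between calls to the robot, and variables do not carry over. Pictures are saved under pics/ and viewed, at most 10 in all, crops included, and the job is handed in when it is done.

```bash
mkdir -p pics; python3 - <<'E'
from rig import *
import cv2,numpy as np
s=observe();print(s["time_s"],s["position"],np.round(s["tool_rot"],3),s["grip_width"])
for c in("top","scene"):
    cv2.imwrite(f"pics/{c}1.png",get_image(c)["img"])
    for n in("kettle","grip_top","lever_pivot","thumb_tab","spout_flap","jug","pot","bowls"):
        print(c,n,[(np.round(d["point"],3),round(d["conf"],2)) for d in landmark_of(c,n)[:2]])
E
```

```text
0.0 [ 0.16452176 -0.52451009  0.23071821] [[ 0.954  0.299 -0.   ]
 [ 0.299 -0.954  0.001]
 [ 0.    -0.001 -1.   ]] 0.08541473806548228
top kettle [(array([ 0.538, -0.024,  0.002]), 0.85)]
top grip_top [(array([ 0.537, -0.03 ,  0.172]), 0.86), (array([ 0.621, -0.292,  0.076]), 0.36)]
top lever_pivot [(array([0.577, 0.023, 0.176]), 0.95)]
top thumb_tab [(array([ 0.557, -0.002,  0.196]), 0.57), (array([ 0.532, -0.03 ,  0.171]), 0.2)]
top spout_flap [(array([0.604, 0.067, 0.126]), 0.6)]
top jug [(array([ 0.643,  0.425, -0.001]), 0.89), (array([ 0.59 , -0.482,  0.106]), 0.46)]
top pot [(array([ 0.589, -0.485,  0.106]), 0.61)]
top bowls [(array([ 0.428,  0.436, -0.002]), 0.84)]
scene kettle [(array([ 0.538, -0.027, -0.   ]), 0.86)]
scene grip_top [(array([ 0.537, -0.032,  0.171]), 0.85)]
scene lever_pivot [(array([0.574, 0.027, 0.178]), 0.88)]
scene thumb_tab [(array([0.555, 0.001, 0.197]), 0.64)]
scene spout_flap [(array([0.607, 0.065, 0.129]), 0.79)]
scene jug [(array([0.642, 0.426, 0.   ]), 0.59)]
scene pot [(array([ 0.591, -0.48 ,  0.109]), 0.93)]
scene bowls [(array([0.431, 0.437, 0.001]), 0.78)]
```

View pics/top1.png

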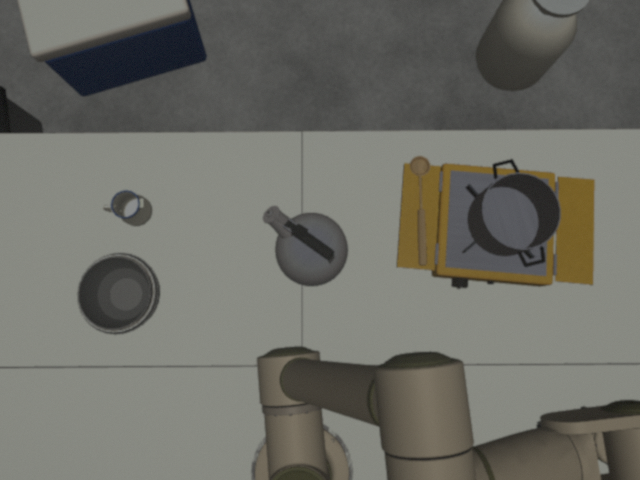

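View pics/scene1.png

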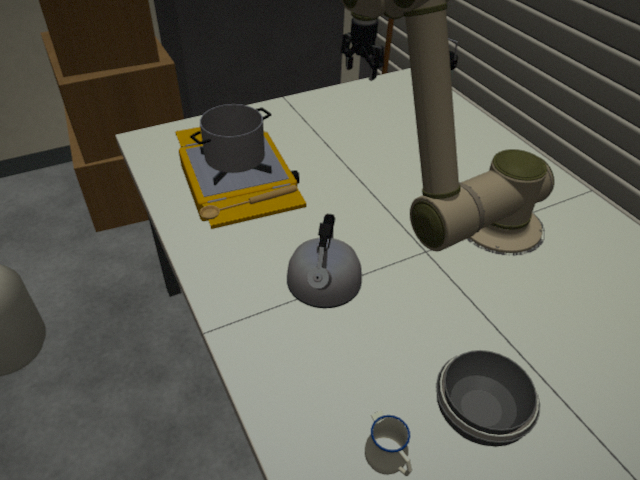

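The two cameras agree on the kettle: it stands at (0.538, -0.026), with the spout about 53° from world x. In the top view the handle runs from about (333,258) to (288,225), with the flap at (270,212). The way from the start is clear of the pot, so I'll shut the fingers and move over.

```bash
python3 -m pendant '[[[0.5,-0.36,-0.5],[0,0,0]],[[0.9,-0.65,-0.5],[0,0,0]],[[0.9,-0.65,0],[0,0,0]],[[0.9,-0.65,0],[0,0,0]],[[0.9,-0.65,0],[0,0,0]],[[0.9,-0.65,0],[0,0,0]],[[0.9,-0.65,0],[0,0,0]],[[0.9,-0.65,0],[0,0,0]]]' 0 40
python3 -m pendant '[[[0.9,-0.65,0],[0,0,0]],[[0.9,-0.65,0],[0,0,0]],[[0.9,-0.65,0],[0,0,0]],[[0.9,-0.65,0],[0,0,0]],[[0.5,-0.35,0],[0,0,0]],[[0,0,0],[0,0,-1]],[[0,0,0],[0,0,-1]],[[0,0,0],[0,0,-1]]]'
python3 -m pendant '[[[0,0,0],[0,0,-1]],[[0,0,0],[0,0,-1]],[[0,0,0],[0,0,-1]],[[0,0,0],[0,0,-1]],[[0,0,0],[0,0,-0.2]],[[0,0,0],[0,0,0]]]'
python3 - <<'E'
from rig import *
import cv2,numpy as np
s=observe();R=np.array(s["tool_rot"]);p=np.array(s["position"])
print(np.round(R,3),s["ft_force"])
cv2.imwrite("pics/w1.png",get_image("wrist")["img"])
P={}
for n in("thumb_tab","lever_pivot","grip_top","spout_flap"):
    print(n,[(np.round(d["point"],4),round(d["conf"],2)) for d in landmark_of("wrist",n)[:2]])
u=np.array([.596,.803,0]);t=np.array([.538,-.0255,.215])+.025*u
print("goal",t,"rows shift",R.T@(t-p)/.04,"yaw",np.degrees(np.arctan2(R[1,0],R[0,0])))
E
```

```text
time_s: 1.9
position: [0.366, -0.2548, 0.2715]
tool_rot: [[0.954, 0.299, 0.0], [0.299, -0.954, -0.0], [0.0, 0.0, -1.0]]
ft_force: [0.1, -0.5, 0.1]
grip_width: -0.0
gripper_force: 0.0
time_s: 2.9
position: [0.4865, -0.0942, 0.2713]
tool_rot: [[0.843, 0.539, 0.0], [0.539, -0.843, -0.0], [0.0, 0.0, -1.0]]
ft_force: [-0.8, 0.5, -0.5]
grip_width: 0.0001
gripper_force: 0.0
time_s: 3.65
position: [0.4865, -0.0944, 0.2713]
tool_rot: [[0.597, 0.802, 0.0], [0.802, -0.597, -0.0], [0.0, 0.0, -1.0]]
ft_force: [0.0, -0.4, -1.1]
grip_width: -0.0003
gripper_force: 0.0
[[ 0.597  0.802  0.   ]
 [ 0.802 -0.597 -0.   ]
 [ 0.     0.    -1.   ]] [ 0.02733391 -0.38924487 -1.13911818]
thumb_tab [(array([ 0.553 , -0.005 ,  0.1958]), 0.73)]
lever_pivot []
grip_top [(array([ 0.5337, -0.028 ,  0.1715]), 0.57)]
spout_flap []
goal [ 0.5529   -0.005425  0.215   ] rows shift [2.77529851 0.00328388 1.40861765] yaw 53.332568603123036
```

```bash
python3 -m pendant '[[[0.8,0,0],[0,0,0]],[[0.8,0,0],[0,0,0]],[[0.7,0,0.2],[0,0,0]],[[0.48,0,0.6],[0,0,0]],[[0,0,0.5],[0,0,0]],[[0,0,0],[0,0,0]],[[0,0,0],[0,0,0]]]'
python3 - <<'E'
from rig import *
import cv2,numpy as np
a=get_image("wrist")["img"];b=get_image("scene")["img"][180:320,230:420]
cv2.imwrite("pics/c2.png",np.vstack([cv2.resize(a,(400,300)),cv2.resize(b,(400,295),interpolation=2)]))
E
```

```text
time_s: 4.78
position: [0.5531, -0.0053, 0.2202]
tool_rot: [[0.596, 0.803, 0.001], [0.803, -0.596, -0.0], [0.0, 0.001, -1.0]]
ft_force: [0.3, 0.1, 0.5]
grip_width: 0.0005
gripper_force: 0.0
```

View pics/c2.png

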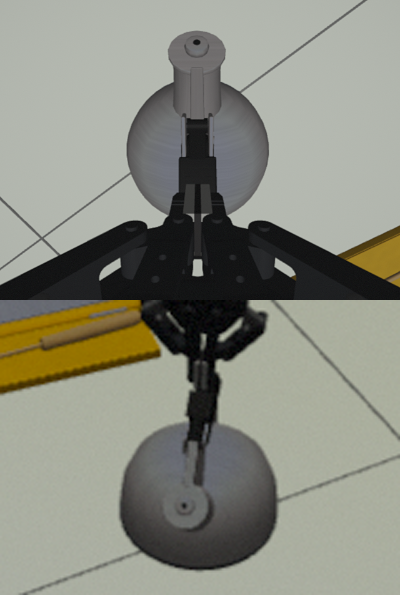

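The upper half is the wrist view: the shut fingertips at about (197,190) are centred sideways over the tab at (197,172). The flap at (197,48) is well clear. Next I press down.

```bash
python3 -m pendant '[[[0,0,0.15],[0,0,0]],[[0,0,0.15],[0,0,0]],[[0,0,0.1],[0,0,0]],[[0,0,0.1],[0,0,0]],[[0,0,0.1],[0,0,0]],[[0,0,0],[0,0,0]]]'
python3 -m pendant '[[[0,0,0.1],[0,0,0]],[[0,0,0.1],[0,0,0]],[[0,0,0.05],[0,0,0]],[[0,0,0],[0,0,0]]]'
```

```text
time_s: 5.62
position: [0.553, -0.0052, 0.1954]
tool_rot: [[0.596, 0.803, 0.001], [0.803, -0.596, -0.0], [0.0, 0.001, -1.0]]
ft_force: [0.4, -0.8, 4.6]
grip_width: 0.0001
gripper_force: 1.7
time_s: 6.12
position: [0.5527, -0.0054, 0.1853]
tool_rot: [[0.596, 0.803, -0.0], [0.803, -0.596, -0.001], [-0.001, 0.0, -1.0]]
ft_force: [-1.4, -2.9, 5.5]
grip_width: -0.0002
gripper_force: 2.5
```

```bash
python3 -m pendant '[[[0,0,0.05],[0,0,0]],[[0,0,0.05],[0,0,0]],[[0,0,0],[0,0,0]]]'
python3 -m pendant '[[[0,0,0.04],[0,0,0]],[[0,0,0],[0,0,0]]]'
```

```text
time_s: 6.5
position: [0.5527, -0.0055, 0.1815]
tool_rot: [[0.596, 0.803, -0.0], [0.803, -0.596, -0.001], [-0.001, 0.0, -1.0]]
ft_force: [-2.6, -2.8, 6.3]
grip_width: 0.0003
gripper_force: 3.1
time_s: 6.75
position: [0.5526, -0.0056, 0.1801]
tool_rot: [[0.596, 0.803, -0.0], [0.803, -0.596, -0.001], [-0.001, 0.001, -1.0]]
ft_force: [-4.1, -3.9, 8.8]
grip_width: -0.0003
gripper_force: 4.2
```

The tab drags the fingertips backward as it swings, so I'll relieve that side force by shifting a little back while pressing on.

```bash
python3 -m pendant '[[[-0.02,0,0],[0,0,0]],[[0,0,0],[0,0,0]]]'
python3 -m pendant '[[[0,0,0.025],[0,0,0]],[[0,0,0],[0,0,0]]]'
```

```text
time_s: 7.0
position: [0.5525, -0.0057, 0.1803]
tool_rot: [[0.596, 0.803, 0.001], [0.803, -0.596, -0.0], [0.001, 0.001, -1.0]]
ft_force: [-2.7, 0.2, 7.7]
grip_width: -0.0001
gripper_force: 3.9
time_s: 7.25
position: [0.5525, -0.0058, 0.1793]
tool_rot: [[0.596, 0.803, 0.001], [0.803, -0.596, -0.0], [0.0, 0.001, -1.0]]
ft_force: [-1.3, -0.7, 8.7]
grip_width: -0.0
gripper_force: 4.1
```

```bash
python3 -m pendant '[[[-0.01,0,0.03],[0,0,0]],[[0,0,0],[0,0,0]]]'
python3 -m pendant '[[[0,0,0.03],[0,0,0]],[[0,0,0],[0,0,0]]]'
python3 - <<'E'
from rig import *
import cv2,numpy as np
a=get_image("wrist")["img"];b=get_image("scene")["img"][180:320,230:420]
cv2.imwrite("pics/c3.png",np.vstack([cv2.resize(a,(400,300)),cv2.resize(b,(400,295),interpolation=2)]))
for c in("top","scene","wrist"):
  for n in("kettle","lever_pivot","spout_flap"):
    print(c,n,[(np.round(d["point"],3),round(d["conf"],2)) for d in landmark_of(c,n)[:1]])
E
```

```text
time_s: 7.5
position: [0.5525, -0.0059, 0.179]
tool_rot: [[0.596, 0.803, 0.003], [0.803, -0.596, -0.0], [0.002, 0.002, -1.0]]
ft_force: [-2.3, 0.9, 13.2]
grip_width: 0.0002
gripper_force: 6.8
time_s: 7.75
position: [0.5526, -0.0059, 0.1787]
tool_rot: [[0.596, 0.803, 0.004], [0.803, -0.596, -0.0], [0.002, 0.003, -1.0]]
ft_force: [-5.1, 0.5, 21.1]
grip_width: 0.0003
gripper_force: 10.4
top kettle [(array([ 0.538, -0.024,  0.002]), 0.85)]
top lever_pivot [(array([0.577, 0.023, 0.176]), 0.95)]
top spout_flap [(array([0.604, 0.067, 0.126]), 0.6)]
scene kettle [(array([ 0.539, -0.023, -0.002]), 0.89)]
scene lever_pivot [(array([0.573, 0.023, 0.178]), 0.81)]
scene spout_flap [(array([0.612, 0.081, 0.161]), 0.57)]
wrist kettle []
wrist lever_pivot [(array([0.574, 0.023, 0.175]), 0.65)]
wrist spout_flap [(array([0.615, 0.076, 0.163]), 0.63)]
```

View pics/c3.png

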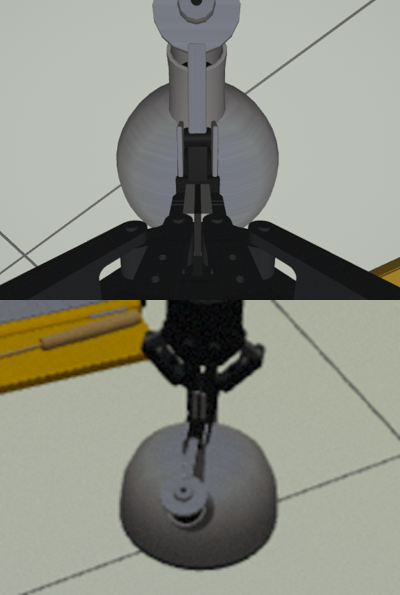

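The flap stands wide open: it shows at about (197,20) in the wrist view, clear of the open spout mouth. It measures z ≈ 0.162, where 0.160 is expected, and the force rises steeply, so the tab is on its stop. The kettle has not moved. I'll ease the push slightly, check that it holds, and hand in.

```bash
python3 -m pendant '[[[0,0,-0.015],[0,0,0]],[[0,0,0],[0,0,0]],[[0,0,0],[0,0,0]],[[0,0,0],[0,0,0]]]' | tee /tmp/o; python3 - <<'E'
from rig import *
s=observe()
print(s["position"],s["ft_force"])
if 10<s["ft_force"][2]<28 and s["position"][2]<.1795: print(close_job())
E
```

```text
time_s: 8.8
position: [0.5525, -0.0059, 0.1789]
tool_rot: [[0.596, 0.803, 0.003], [0.803, -0.596, -0.0], [0.002, 0.003, -1.0]]
ft_force: [-3.6, 0.2, 16.7]
grip_width: 0.0001
gripper_force: 8.6
[ 0.55253956 -0.00590176  0.17885826] [-3.62584217  0.15057317 16.68246538]
the job is handed in; nothing more can be done
None
```

The job is handed in with the shut fingers still holding the thumb tab on its stop at about 17 N, the flap wide open over the spout, and no measurable shift of the kettle.

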